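Finish packing an archive box and hold the reader lever half-way

ROBOT

A 7-joint arm with a two-finger parallel gripper is mounted at the origin on the work surface. World frame = base frame: x ahead of the robot, y to its left, z up, the work surface at z = 0. Lengths are in m, angles in rad, forces in N, time in s.
With the tool pointing down it reaches from about 0.35 to 0.9 m from the base axis. Payload 8.1 kg.
Tool frame: the origin (TCP) lies at the centre of the arm's flange, where the gripper is bolted on; the fingertips stand 178 mm ahead of it and the grasp point (between the pads) lies 159 mm ahead of it; x points along the fingers, z is the direction in which the jaws open and shut, and the axes are right-handed (so a half turn about x gives the same grasp; the last joint's range is limited). The gripper opens to 92 mm and grips with 3 to 60 N. Pads are 19 mm wide; open, the fingers measure 130 mm over their backs; the gripper's body (75 mm by 190 mm) begins 47 mm behind the grasp point.
Start: joints at [-1.395, 0.434, 0.025, 1.573, -0.012, 1.134, -0.075], TCP at [0.172, 0.601, 0.405] pointing down, gripper open.
Joint ranges: [-2.62, 2.62], [-0.44, 2.09], [-1.27, 1.32], [0.08, 2.57], [-1.32, 4.46], [0.12, 2], [-2.74, 2.74]. Speed limits (rad/s): [2.22, 2.22, 3.01, 3.01, 3.14, 3.14, 3.14].

INTERFACE

Orientations are given as a rotation vector (axis times angle).
In Python, from cell import arm, get_image, search_frame, pinpoint gives the robot as it stands.
- The arm moves only by the tool arm_command, never from a script. Its argument "motion" is a list of rows, each a list of 7 numbers: the finger opening in mm, from 0 to 91.8, then the shift along the tool's x, y, z in mm, then the turn, a rotation vector about the tool's x, y, z in degrees. In form: [[fingers, x, y, z, ax, ay, az], ...]. A call has 1 to 5 rows; each row shifts and turns the commanded pose from where the row before left it, along the tool's axes as they then stand; what a row does not reach is not made up. A row lasts 1/8 s, in which the tool goes at most 62.5 mm and 10.7 degrees, less where a joint would pass 70% of its speed; a pose out of reach is approached as far as the arm can. A call with a gripper value outside its range is refused whole. The fingers move at their own pace and stop on an object; "newtons" is the grip in N (left out, the last holds). Time passes only in rows, so rows that do not move let the fingers close. It gives the time, the measured TCP pose, the force and the opening at its end, in the units of the state.
- arm.observe(): the state, without advancing time (a new reading comes with each control period).
- get_image(name): name is "side" or "top" or "wrist"; returns a dict with "frame" (480x640x3 uint8, red, green, blue), "range_z" (480x640 float32, m along the optical axis (not along the pixel's ray), 0 where there is no reading), "K" (3x3 intrinsics, pixels), "origin" and "rotation" of the camera in the world; the wrist camera has in their place "tool_from_camera" (4x4, takes a point from camera to tool coordinates, whose origin is the TCP and whose axes are the tool frame's). Camera axes: x right, y down, z forward; pixel columns grow to the right and rows downward; lengths in m; the calibration is good to about 2 mm. A picture is of the moment at which its call begins: read the wrist's pose just before it.
- arm.sign_off(): hands the job in, once; it reports no verdict.
Trained networks look in the newest picture that a camera, given by its name, has taken for a name from the list of things; names that differ only in an ending like _2 or _b are one class to them, and where a whole thing is asked for, a point or a joint stands for the part that bears it (a point fixed in the world has none). Each returns a list of dicts, best first, with "p" (0 to 1); they miss things now and then, are a little off and sometimes report something else, mostly with a low value. They report only what shows in the picture. A call takes as long as a camera call. They do not tell look-alikes from the thing itself.
- search_frame(camera, target): "point" ([x, y, z] in m, in world coordinates, good to about 4 mm: the middle of the surface that is visible of it).
- pinpoint(camera, target): "point" ([x, y, z] in m, in world coordinates, good to about 4 mm: a listed point, or the origin of a listed thing).
The state is a dict: "clock": time; "joints": joint angles; "dq": joint speeds; "joint_efforts": joint torques, N m; "position": TCP position; "ee_rot": TCP orientation; "force": force on the tool from outside, world axes, zero at the start; "ft_torque": the same for the moment, N m; "width": opening from 0.0 (shut) to 1.0 (fully open).
Only numpy, scipy, OpenCV 4.12 (cv2) and the standard library are available. Lean on these libraries where they do the work, as an engineer would, in place of code of your own. Each camera call takes 0.05 s, during which the arm holds its last target. There are 200 camera calls.

TASK

Finish the half-full grey archive box on its black reader plate: stand the cardboard film carton and the metal canister with the blue cap upright on its floor, side by side in the free strip, and let go of them. Then start the reading by pressing the yellow lever of the console down half-way, so that its black pointer stands at the green mark, and keep it there: finish while still holding it. Never push the lever down to its bottom stop, and leave the two tins in the box and the other things on the bench undisturbed.

Things in the scene. Friction and masses are not known exactly. Their poses are not given: they have to be found in the camera images.
- box: Open grey sheet-metal box, fixed on a black plate (plate 176 x 178 mm, 12 mm thick). Box outside 146 (its x) x 148 (its y) mm, walls 4 mm, rim 74 mm above the bench, inner floor 16 mm above the bench and 138 x 140 mm. Origin: centre of the plate's underside, on the bench. The two tins fill the half towards the box's +x; the strip along its -x wall is free.
- bay (a point): Centre of the free strip, on the box's inner floor; axes as the box. The strip is 60 mm wide (along x, between the wall and the tins) and 140 mm long (along y, wall to wall). The carton and the canister together fill it with some 20 mm to spare in length, in either order.
- carton: Loose brown cardboard carton with white labels, a standing block 50 (its x) x 66 (its y) x 110 mm high, 0.14 to 0.28 kg. Starts upright on the bench. Origin: centre of its underside, z up.
- canister: Loose aluminium canister with a blue cap, a standing cylinder 54 mm in diameter and 110 mm high, 0.12 to 0.25 kg. Starts upright on the bench. Origin: centre of its underside, z up.
- tin1: Green tin already packed in the box, 78 x 66 x 58 mm high (top 74 mm above the bench, level with the rim), 0.6 kg, loose. Origin: centre of its underside. To be left where it is.
- tin2: Dark steel tin already packed in the box, same size as the green one. To be left where it is.
- console: Grey console fixed to the bench, body 140 x 84 x 75 mm high, carrying the lever towards its -x, between two cheek plates. The cheeks' tops, 59 to 71 mm above the pivot (the pointer is 88 mm long), are painted white, green, red in the order in which the pointer passes them. Origin: on the bench, under the body, 10 mm to the -x side of its middle; lever along its -x. Green lies straight above the pivot.
- lever (a joint): Spring-loaded lever angle in rad: 0 released (paddle up), grows as the paddle is pressed down, 0.5 at the bottom stop. Half-way is 0.25, where the lever is level and the pointer is upright at green; green covers 0.19 to 0.31, beyond is red. The spring pushes back with about 4 N at the paddle at 0, 10 N half-way, 16 N at the stop, and returns it when let go.
- lever_grip (a point): Centre of the upper face of the yellow paddle at the lever's end (paddle 44 mm along the lever, 90 mm across, 12 mm thick). It lies 120 mm from the pivot; about 140 mm above the bench when released and 111 mm half-way. It moves with the lever.
- lever_pivot (a point): Middle of the lever's hinge axis, 105 mm above the bench; the axis is the console's y.
- stamp: Bystander: wooden hand stamp, 38 mm in diameter, 60 mm high. Origin under it.
- tape: Bystander: clear tape roll lying flat, 68 mm in diameter, 20 mm high. Origin under it.
- marker: Bystander: red marker pen lying down, 14 mm thick, 120 mm long.
- weight: Bystander: brass paperweight, 52 mm in diameter, 30 mm high. Origin under it.
- stapler: Bystander: blue stapler, 130 x 36 x 45 mm. Origin under it.
Mind the look-alikes: they are no part of the job. There is more than one size of the carton; the one meant has the size given above. Several things have the shape of the canister; the one meant has the colours described above.

How it is judged:
On the way, in this order (a step that is already met when the one before it is completed fails the run):
1. the carton and the canister both stand upright on the box's floor in the free strip, let go, while the lever is still up (x of carton in the frame of bay between -0.02 and 0.02 m and y of carton in the frame of bay between -0.06 and 0.06 m and z of carton in the frame of bay between -0.005 and 0.006 m and angle between each of carton, canister's own z axis and vertical below 0.12 rad and contact force between the fingers and carton below 0.3 N and linear speed of each of carton, canister below 0.03 m/s and x of canister in the frame of bay between -0.02 and 0.02 m and y of canister in the frame of bay between -0.06 and 0.06 m and z of canister in the frame of bay between -0.005 and 0.006 m and contact force between the fingers and canister below 0.3 N and value of joint lever below 0.1 rad), for 0.2 s.
2. the lever is held half-way, pointer at green (value of joint lever between 0.185 and 0.315 rad and contact force between any of the fingers, the arm and console above 2 N), for 0.5 s.
At the end, for the whole second after the job is handed in: Carton and canister stand upright (within 7 degrees) on the floor of the box's free strip (within 6 mm of the floor), at rest and released; the robot is pressing the lever (over 2 N) and keeps it still between 0.185 and 0.315 rad through the last second (all of step 2 and x of carton in the frame of bay between -0.02 and 0.02 m and y of carton in the frame of bay between -0.06 and 0.06 m and z of carton in the frame of bay between -0.005 and 0.006 m and angle between each of carton, canister's own z axis and vertical below 0.12 rad and contact force between the fingers and carton below 0.3 N and linear speed of each of carton, canister below 0.03 m/s and x of canister in the frame of bay between -0.02 and 0.02 m and y of canister in the frame of bay between -0.06 and 0.06 m and z of canister in the frame of bay between -0.005 and 0.006 m and contact force between the fingers and canister below 0.3 N and velocity of joint lever between -0.1 and 0.1 rad/s); the arm keeps its last pose, push and grip.
It fails at once if the lever is pushed to its bottom stop (beyond 0.45 rad) (value of joint lever above 0.45 rad).
It fails at once if a packed tin is shifted by more than 20 mm (distance of any of tin1, tin2 from where it was at the start of the episode above 0.02 m).
It fails at once if another thing on the bench is moved by more than 30 mm (distance of any of stamp, tape, marker, weight, stapler from where it was at the start of the episode above 0.03 m).
It also fails if it takes over 67 s, if anything falls off the work surface, if the arm or the gripper's body presses on something with over 40 N, if the wrist force passes 120 N, or if a joint passes its speed limit or range.

## Working session

There is one attempt and no reset: what is moved stays moved. The work goes in short steps, Python scripts to look and compute and a tool call to move; the robot and the scene stay as the last step left them, time stands still between calls to the robot, and variables do not carry over. Pictures are saved under pics/ and viewed, about 8 in all and at most 12, crops included, and the job is handed in when it is done.

Besides the shell and the picture viewer there is one more tool, called after "Emit:" as name(argument=value, ...), one argument or row to a line, values as JSON. arm_command: Moves the arm, as the interface text tells. Its arguments: {"type":"object","properties":{"motion":{"type":"array"},"newtons":{"type":"number"}},"required":["motion"]}

```bash
ls; mkdir -p pics; python3 - <<'E'
from cell import arm,get_image,search_frame,pinpoint
import cv2,numpy as np
s=arm.observe();print({k:np.round(v,3) for k,v in s.items()})
ims=[]
for c in("top","side"):
    g=get_image(c);cv2.imwrite(f"pics/{c}1.png",g["frame"][:,:,::-1]);print(c,g["K"].tolist(),g["origin"],g["rotation"].tolist())
    np.savez(f"{c}.npz",**g)
    for t in("box","bay","carton","canister","tin1","tin2","console","lever_grip","lever_pivot","stamp","tape","marker","weight","stapler"):
        print(c,t,[(np.round(d["point"],3).tolist(),round(d["p"],2)) for d in pinpoint(c,t)[:4]])
E
```

```text
pics
{'clock': np.float64(0.0), 'joints': array([-1.395,  0.435,  0.025,  1.574, -0.012,  1.134, -0.075]), 'dq': array([ 0.001, -0.001,  0.001, -0.003,  0.   ,  0.001, -0.002]), 'joint_efforts': array([-1.0000e-03, -6.6785e+01,  9.8500e-01, -3.1447e+01, -6.0000e-02,
        4.3000e-02,  0.0000e+00]), 'position': array([0.172, 0.601, 0.404]), 'ee_rot': array([-1.002,  1.33 ,  1.001]), 'force': array([ 0.782, -0.753, -0.232]), 'ft_torque': array([0.033, 0.021, 0.017]), 'width': np.float64(0.997)}
top [[435.5745960621949, 0.0, 313.5878930069275], [0.0, 435.5745960621949, 238.77636038723762], [0.0, 0.0, 1.0]] [ 0.35982831 -0.01991575  1.08479621] [-2.1598748846572478, 2.0999201319253635, -0.22081820895301837]
top box [([0.573, 0.233, -0.001], 0.7)]
top bay [([0.536, 0.223, 0.02], 0.81)]
top carton [([0.298, -0.294, -0.003], 0.92), ([0.373, 0.046, -0.0], 0.79), ([0.653, -0.017, -0.003], 0.65), ([0.482, -0.057, 0.004], 0.27)]
top canister [([0.484, -0.06, 0.001], 0.93), ([0.538, 0.041, -0.0], 0.6)]
top tin1 [([0.613, 0.2, 0.015], 0.68), ([0.598, 0.265, 0.016], 0.68)]
top tin2 [([0.613, 0.2
[... 851 characters left out ...]
0.048, -0.003], 0.67), ([0.479, -0.06, -0.0], 0.57)]
side canister [([0.544, 0.041, -0.002], 0.74), ([0.367, 0.197, 0.001], 0.5)]
side tin1 [([0.611, 0.196, 0.017], 0.88), ([0.599, 0.272, 0.015], 0.68)]
side tin2 [([0.611, 0.196, 0.017], 0.88), ([0.599, 0.272, 0.015], 0.68)]
side console [([0.644, -0.338, -0.002], 0.98)]
side lever_grip [([0.509, -0.29, 0.144], 0.68), ([0.612, 0.195, 0.016], 0.21)]
side lever_pivot [([0.618, -0.324, 0.106], 0.76), ([0.6, 0.271, 0.015], 0.7)]
side stamp [([0.551, -0.153, -0.001], 0.73)]
side tape [([0.365, 0.201, 0.001], 0.83)]
side marker [([0.36, -0.122, 0.002], 0.69)]
side weight [([0.761, 0.061, -0.0], 0.54)]
side stapler [([0.755, -0.131, -0.002], 0.63)]
```

View pics/top1.png

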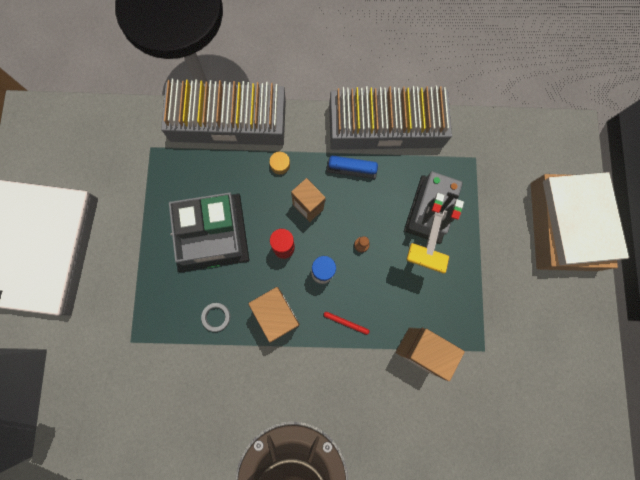

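View pics/side1.png

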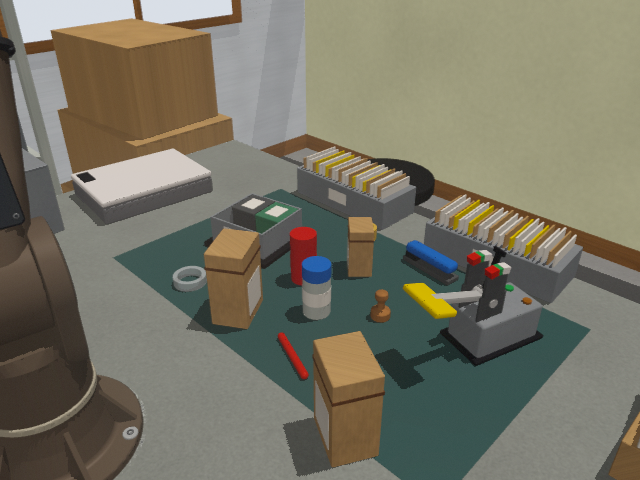

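Top view: carton candidates are A (435,355), B (274,315) and C (308,200). Canister-shaped candidates are the blue-capped one (323,270) and a red one (282,243). I choose the blue-capped canister, and will measure the cartons to choose between them.

```bash
cat > h.py <<'E'
import numpy as np,cv2
from scipy.spatial.transform import Rotation as R
def cloud(g):
    z=g["range_z"];K=g["K"];v,u=np.mgrid[:480,:640]
    P=np.stack([(u-K[0,2])/K[0,0]*z,(v-K[1,2])/K[1,1]*z,z],-1)
    r=np.array(g["rotation"]);M=R.from_rotvec(r).as_matrix() if r.size==3 else r
    W=P@M.T+g["origin"];W[z==0]=np.nan;return W
def rect(P,lab):
    (c,s,a)=cv2.minAreaRect((P[:,:2]*1000).astype(np.float32))
    print(lab,"n",len(P),"c",np.round(c,1),"size",np.round(s,1),"ang",round(a,1),"z",np.round(np.nanpercentile(P[:,2],[5,50,95])*1000,1))
E
python3 - <<'E'
from h import *
for c in("top","side"):
    g=dict(np.load(c+".npz"));W=cloud(g)
    for n,x,y in(("A",.3,-.295),("B",.373,.047),("C",.65,-.02),("can",.482,-.059),("red",.54,.04)):
        m=np.hypot(W[...,0]-x,W[...,1]-y)<.055
        h=np.nanpercentile(W[m][:,2],93);m&=abs(W[...,2]-h)<.006
        rect(W[m],c+n); print(g["frame"][m].mean(0).round())
    m=(np.hypot(W[...,0]-.575,W[...,1]-.23)<.13)
    for lo,hi,n in((.066,.085,"rim"),(.004,.02,"plate+floor")):
        k=m&(W[...,2]>lo)&(W[...,2]<hi);rect(W[k],c+n)
    F=g["frame"].astype(int)
    k=m&(F[...,1]>F[...,0]+25)&(W[...,2]>.06);rect(W[k],c+"green")
    k=(F[...,0]>150)&(F[...,1]>120)&(F[...,2]<60)&(np.hypot(W[...,0]-.51,W[...,1]+.29)<.08);rect(W[k],c+"paddle")
E
```

```text
topA n 1528 c [ 302.1 -297.1] size [93.6 70.9] ang 61.1 z [152.9 155.5 158.1]
[182. 135.  88.]
topB n 1477 c [375.7  47.4] size [93.5 70.8] ang 31.7 z [152.9 155.5 158.2]
[183. 136.  89.]
topC n 592 c [652.1 -18.4] size [66.4 49.6] ang 44.5 z [106.4 109.4 112.2]
[179. 133.  88.]
topcan n 451 c [481.6 -58.8] size [52.5 52. ] ang 1.8 z [107.  109.9 112.9]
[ 57. 105. 184.]
topred n 439 c [541.6  38.3] size [51.6 52.6] ang 2.1 z [107.  109.9 112.8]
[203.  52.  48.]
toprim n 2362 c [576.7 227.6] size [147.3 149. ] ang 11.1 z [69.1 73.1 76.3]
topplate+floor n 2029 c [577.6 230.8] size [244.4 244.8] ang 71.6 z [ 7.5 13.4 18. ]
topgreen n 575 c [611.7 199.4] size [77.9 66.5] ang 11.1 z [69.8 73.  76. ]
toppaddle n 642 c [ 506.8 -287.2] size [89.  41.6] ang 71.3 z [134.9 140.9 145.3]
sideA n 2668 c [ 299.3 -297.4] size [96.7 71.2] ang 60.5 z [154.2 156.2 157.7]
[172. 136.  87.]
sideB n 1168 c [374.6  47.1] size [97.6 72.5] ang 30.7 z [153.4 156.4 158. ]
[169. 134.  87.]
sideC n 427 c [650.1 -19.7] size [71.7 50.1] ang 44.7 z [106.4 110.  112.2]
[167. 132.  85.]
sidecan n 440 c [479.9 -58.8] size [55.9 51.6] ang 43.7 z [106.8 110.5 112.4]
[ 38.  92. 163.]
sidered n 341 c [540.4  37.8] size [54.3 52.1] ang 44.8 z [106.8 110.5 112.2]
[171.  33.  29.]
siderim n 1611 c [575.4 226.6] size [154.1 153.9] ang 11.4 z [67.5 73.8 76.2]
sideplate+floor n 407 c [511.7 200.9] size [105.2 197.8] ang 38.6 z [ 5.7 12.  18.6]
sidegreen n 329 c [610.5 199.9] size [79.7 70.1] ang 10.3 z [71.2 73.9 76. ]
sidepaddle n 744 c [ 504.3 -288.3] size [90.3 42.3] ang 72.0 z [135.7 141.4 145.3]
```

```bash
python3 - <<'E'
import cv2
a=cv2.imread("pics/side1.png")[210:470,180:400];cv2.imwrite("pics/crop1.png",cv2.resize(a,None,fx=2.3,fy=2.3))
E
```

```text
(no output)
```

View pics/crop1.png

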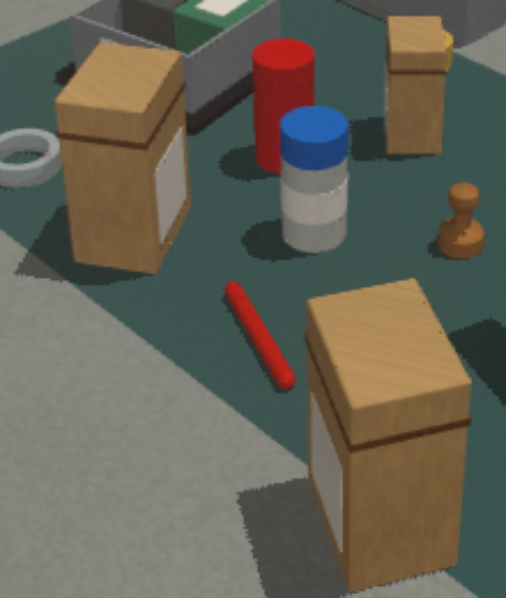

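Cartons A and B are 94x71x155 mm, so they are the wrong size. C at (308,200) is 66x50x110 mm, the right one. The crop confirms the canister is blue-capped aluminium with a white band, at crop pixel (314,180). Next I work out the moves, stopping over the box for a wrist look on the way.

```bash
cat >> h.py <<'E'
def goto(tgt_xy,z,jaw_deg,s):
    """relative row move in tool axes: mm & deg about tool x; tool pointing down, jaw z along jaw_deg (mod 180)"""
    M=R.from_rotvec(s["ee_rot"]).as_matrix()
    cur=np.degrees(np.arctan2(M[1,2],M[0,2]))
    d=np.array([tgt_xy[0],tgt_xy[1],z])-np.array(s["position"])*1000
    dj=(jaw_deg-cur+90)%180-90
    j=np.radians(cur+dj);zt=np.array([np.cos(j),np.sin(j),0]);xt=np.array([0,0,-1.]);T=np.stack([xt,np.cross(zt,xt),zt],1)
    rv=np.degrees((R.from_matrix(M).inv()*R.from_matrix(T)).as_rotvec())
    print("jaw now",round(cur,1),"pos",np.round(np.array(s["position"])*1000,1),"shift tool",np.round(M.T@d,1),"turn",np.round(rv,2),"shift in turned frame",np.round(T.T@d,1))
E
python3 - <<'E'
from h import *
from cell import arm,get_image
s=arm.observe();print(R.from_rotvec(s["ee_rot"]).as_matrix().round(3))
print(get_image("wrist")["tool_from_camera"].round(3).tolist())
goto((560,210),400,11.2,s)
goto((651.5,-19),110+250,-45.5,s)
E
```

```text
[[ 0.    -0.961  0.275]
 [ 0.     0.275  0.961]
 [-1.    -0.     0.   ]]
[[0.0, -0.278, 0.961, 0.019], [0.0, -0.961, -0.278, 0.075], [1.0, 0.001, -0.0, -0.0], [0.0, 0.0, 0.0, 1.0]]
jaw now 74.0 pos [172.  600.9 404.8] shift tool [   4.7 -480.6 -269. ] turn [62.82  0.   -0.  ] shift in turned frame [   4.8 -458.8  304.7]
jaw now 74.0 pos [172.  600.9 404.8] shift tool [  44.7 -631.6 -463.9] turn [-60.48   0.     0.  ] shift in turned frame [  44.8   92.5 -778.2]
```

```bash
cat >> h.py <<'E'
def plan(tgt_xy,z,jaw_deg,N,s=None,comp=None):
    """constant body row, repeated N times, reaching target from s (tool down assumed)"""
    from cell import arm
    s=s or arm.observe()
    M=R.from_rotvec(s["ee_rot"]).as_matrix();cur=np.degrees(np.arctan2(M[1,2],M[0,2]))
    dj=(jaw_deg-cur+90)%180-90;a=-dj/N
    S=sum(R.from_rotvec([np.radians(a*k),0,0]).as_matrix() for k in range(N))
    d=M.T@(np.array([tgt_xy[0],tgt_xy[1],z])-np.array(s["position"])*1000)
    b=np.linalg.solve(S,d)
    tilt=np.degrees(np.arccos(-M[2,0]))
    print("clock",s["clock"],"pos",np.round(np.array(s["position"])*1000,1),"jaw",round(cur,1),"tilt",round(tilt,2),"F",np.round(s["force"],1),"w",round(float(s["width"]),3),"|row|",round(np.linalg.norm(b),1),"ROW x",N,np.round(b,1),"turn",round(a,2))
E
python3 -c "
from h import *
plan((560,210),400,11.2,10)"
```

```text
clock 1.55 pos [172.  600.9 404.7] jaw 74.0 tilt 0.0 F [-0.6 -0.5 -0.3] w 1.001 |row| 57.9 ROW x 10 [  0.5 -57.9  -1. ] turn 6.28
```

Emit:
arm_command(
  motion=[
    [91,0.5,-58,-1,6.3,0,0],
    [91,0.5,-58,-1,6.3,0,0],
    [91,0.5,-58,-1,6.3,0,0],
    [91,0.5,-58,-1,6.3,0,0],
    [91,0.5,-58,-1,6.3,0,0],
  ],
)

```text
clock: 2.17
position: [0.4228, 0.4584, 0.4022]
ee_rot: [-0.577, 1.492, 0.578]
force: [1.1, 0.5, 0.8]
width: 0.996
```

Emit:
arm_command(
  motion=[
    [91,0.5,-58,-1,6.3,0,0],
    [91,0.5,-58,-1,6.3,0,0],
    [91,0.5,-58,-1,6.3,0,0],
    [91,0.5,-58,-1,6.3,0,0],
    [91,0.5,-58,-1,6.3,0,0],
  ],
)

```text
clock: 2.8
position: [0.5606, 0.207, 0.3998]
ee_rot: [-0.148, 1.565, 0.148]
force: [0.2, -0.1, 0.4]
width: 0.99
```

Emit:
arm_command(
  motion=[
    [91,0,0,0,0,0,0],
    [91,0,0,0,0,0,0],
  ],
)

```text
clock: 3.05
position: [0.5598, 0.2091, 0.3998]
ee_rot: [-0.151, 1.566, 0.152]
force: [0.7, 0.5, -0.5]
width: 0.992
```

```bash
cat >> h.py <<'E'
def wrist(s):
    from cell import get_image
    g=get_image("wrist");T=np.eye(4);T[:3,:3]=R.from_rotvec(s["ee_rot"]).as_matrix();T[:3,3]=s["position"]
    C=T@g["tool_from_camera"];g["origin"]=C[:3,3];g["rotation"]=C[:3,:3];return g
E
python3 - <<'E'
from h import *
from cell import arm
s=arm.observe();g=wrist(s);cv2.imwrite("pics/w1.png",g["frame"][:,:,::-1]);W=cloud(g)
d=np.radians(11.2);ex=np.array([np.cos(d),np.sin(d)])
m=np.hypot(W[...,0]-.576,W[...,1]-.227)<.115
k=m&(W[...,2]>.066)&(W[...,2]<.082);rect(W[k],"rim")
F=g["frame"].astype(int)
rect(W[m&(F[...,1]>F[...,0]+25)&(W[...,2]>.06)],"green")
k=m&(W[...,2]>.010)&(W[...,2]<.022)&(abs((W[...,:2]-[.538,.2197])@ex)<.036);P=W[k];
Q=np.c_[(P[:,:2]-[.538,.2197])@np.c_[ex,[-ex[1],ex[0]]],P[:,2]]
rect(Q,"floor in bay frame");print(np.percentile(Q*1000,[1,5,50,95,99],axis=0).round(1))
plan((651.5,-19),330,-45.5,6,s)
E
```

```text
rim n 25708 c [575.  227.3] size [146.7 148.1] ang 11.1 z [72.2 74.6 75.9]
green n 6148 c [610.6 200. ] size [78.6 66.4] ang 11.0 z [73.  74.4 75.6]
floor in bay frame n 13432 c [-0.2  9.8] size [159.3  71.9] ang 89.9 z [12.4 16.4 17.9]
[[-31.3 -69.1  11.3]
 [-29.2 -61.9  12.4]
 [ -1.3  14.1  16.4]
 [ 26.5  83.3  17.9]
 [ 30.1  87.9  20.3]]
clock 3.05 pos [559.8 209.1 399.8] jaw 11.0 tilt 0.04 F [ 0.7  0.5 -0.5] w 0.992 |row| 44.2 ROW x 6 [ 11.6 -35.2  24.1] turn 9.42
```

Emit:
arm_command(
  motion=[
    [91,6.6,-35.2,24.1,9.4,0,0],
    [91,6.6,-35.2,24.1,9.4,0,0],
    [91,6.6,-35.2,24.1,9.4,0,0],
    [91,6.6,-35.2,24.1,9.4,0,0],
    [91,6.6,-35.2,24.1,9.4,0,0],
  ],
)

```text
clock: 3.72
position: [0.6536, 0.0243, 0.3661]
ee_rot: [0.493, 1.514, -0.492]
force: [-1.0, 0.4, -0.4]
width: 0.994
```

Emit:
arm_command(
  motion=[
    [91,6.6,-35.2,24.1,9.4,0,0],
    [91,0,0,0,0,0,0],
    [91,0,0,0,0,0,0],
  ],
)

```text
clock: 4.1
position: [0.652, -0.0174, 0.3598]
ee_rot: [0.617, 1.482, -0.615]
force: [0.2, 0.9, -0.2]
width: 0.99
```

```bash
python3 - <<'E'
from h import *
from cell import arm
s=arm.observe();g=wrist(s);cv2.imwrite("pics/w2.png",g["frame"][:,:,::-1]);W=cloud(g)
rect(W[(np.hypot(W[...,0]-.651,W[...,1]+.019)<.055)&(abs(W[...,2]-.11)<.006)],"C")
plan((651,-19),242,-45.5,3,s)
E
```

```text
C n 9994 c [651.1 -18.5] size [66.  50.2] ang 44.7 z [109.4 110.7 111.8]
clock 4.1 pos [652.  -17.4 359.8] jaw -45.2 tilt 0.07 F [ 0.2  0.9 -0.2] w 0.99 |row| 39.3 ROW x 3 [39.3 -0.6  0.2] turn 0.12
```

View pics/w2.png

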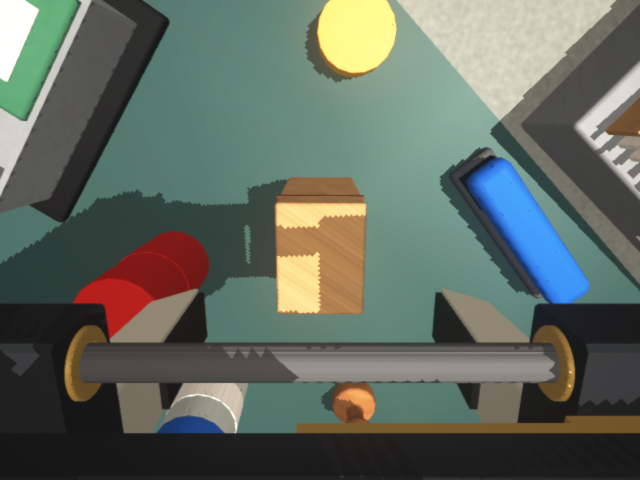

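The wrist picture shows carton C at (320,255), square between the open jaws with its narrow side across. The red can (150,280) and the stapler (530,230) are clear, so I descend and grip.

Emit:
arm_command(
  motion=[
    [91,39,-0.6,0.2,0,0,0],
    [91,39,-0.6,0.2,0,0,0],
    [91,39.5,-0.3,0.2,0,0,0],
    [91,0,0,0,0,0,0],
    [40,0,0,0,0,0,0],
  ],
  newtons=25,
)

```text
clock: 4.78
position: [0.6518, -0.0201, 0.2441]
ee_rot: [0.618, 1.48, -0.617]
force: [-0.1, -0.0, -0.6]
width: 0.924
```

Emit:
arm_command(
  motion=[
    [40,0,0,0,0,0,0],
    [40,0,0,0,0,0,0],
    [40,0,0,0,0,0,0],
  ],
)

```text
clock: 5.15
position: [0.6512, -0.021, 0.2433]
ee_rot: [0.619, 1.48, -0.618]
force: [0.4, -0.5, -0.1]
width: 0.606
```

Emit:
arm_command(
  motion=[
    [40,-30,0,0,0,0,0],
    [40,-45,0,0,0,0,0],
    [40,-45,0,0,0,0,0],
  ],
)

```text
clock: 5.52
position: [0.6508, -0.0211, 0.3637]
ee_rot: [0.619, 1.481, -0.62]
force: [0.8, 0.1, -1.8]
width: 0.546
```

```bash
python3 - <<'E'
from h import *
th=np.radians(11.1);ex=np.array([np.cos(th),np.sin(th)]);ey=np.array([-ex[1],ex[0]])
bay=np.array([575,227.3])-39*ex;print(bay, bay+30.5*ey,bay-36*ey)
plan(bay+30.5*ey,362,11.1,7)
E
```

```text
[536.7295861  219.79164331] [530.85766613 249.72106956] [543.6603769 184.4651074]
clock 5.525 pos [650.8 -21.1 363.7] jaw -45.4 tilt 0.05 F [ 0.8  0.1 -1.8] w 0.546 |row| 44.0 ROW x 7 [  0.3  31.1 -31.2] turn -8.07
```

Emit:
arm_command(
  motion=[
    [40,-2,31,-31,-8,0,0],
    [40,-2,31,-31,-8,0,0],
    [40,-2,31,-31,-8,0,0],
    [40,-2,31,-31,-8,0,0],
    [40,0,31,-31,-8,0,0],
  ],
)

```text
clock: 6.15
position: [0.5926, 0.1874, 0.3707]
ee_rot: [0.07, 1.569, -0.07]
force: [0.6, -0.2, -1.6]
width: 0.542
```

Emit:
arm_command(
  motion=[
    [40,0,31,-31,-8,0,0],
    [40,0,31,-31,-8,0,0],
    [40,0,0,0,0,0,0],
    [40,0,0,0,0,0,0],
  ],
)

```text
clock: 6.65
position: [0.533, 0.2488, 0.3708]
ee_rot: [-0.145, 1.566, 0.144]
force: [0.6, 0.1, -2.3]
width: 0.543
```

```bash
cat >> h.py <<'E'
th=np.radians(11.1);ex=np.array([np.cos(th),np.sin(th)]);ey=np.array([-ex[1],ex[0]])
bay=np.array([575,227.3])-39*ex
def inbay(P):return np.c_[(P[:,:2]*1000-bay)@np.c_[ex,ey],P[:,2]*1000]
E
python3 - <<'E'
from h import *
from cell import arm,get_image
s=arm.observe()
print("tool in bay",inbay(np.array([s["position"]])).round(1))
g=wrist(s);cv2.imwrite("pics/w3.png",g["frame"][:,:,::-1]);q=get_image("side");
cv2.imwrite("pics/both3.png",np.hstack([cv2.resize(g["frame"],(400,300)),cv2.resize(q["frame"][120:360,120:440],(400,300))])[:,:,::-1])
W=cloud(q);F=q["frame"].astype(int)
Q=inbay(W.reshape(-1,3)).reshape(480,640,3)
k=(abs(Q[...,0])<60)&(abs(Q[...,1]-30)<60)&(Q[...,2]>85)&(F[...,0]>F[...,2]+35)
print(np.percentile(Q[k],[1,50,99],axis=0).round(1),k.sum())
plan(bay+29*ey,261,11.1,3,s)
E
```

```text
tool in bay [[  2.   29.2 370.8]]
[[-52.7  -4.7 116.8]
 [-11.7   1.  184.9]
 [ 27.1  62.6 288.6]] 1459
clock 6.65 pos [533.  248.8 370.8] jaw 10.6 tilt 0.03 F [ 0.6  0.1 -2.3] w 0.543 |row| 36.6 ROW x 3 [36.6 -0.1 -0.7] turn -0.18
```

View pics/both3.png

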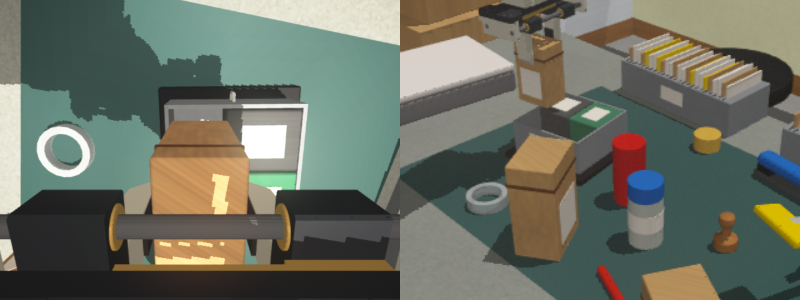

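```bash
python3 - <<'E'
from h import *
from cell import arm,get_image
s=arm.observe();p=np.array(s["position"]);M=R.from_rotvec(s["ee_rot"]).as_matrix()
for n in("side","wrist"):
    g=wrist(s) if n=="wrist" else get_image(n)
    W=cloud(g);L=((W-p)@M)*1000  # tool frame
    F=g["frame"].astype(int)
    k=(abs(L[...,1])<55)&(abs(L[...,2])<35)&(L[...,0]>115)&(L[...,0]<265)&(F[...,0]>F[...,2]+30)
    P=L[k];print(n,len(P),np.percentile(P,[1,10,50,90,99],axis=0).round(1).tolist())
    N=[]
    dx=cv2.blur(np.roll(W,-2,1)-np.roll(W,2,1),(3,3));dy=cv2.blur(np.roll(W,-2,0)-np.roll(W,2,0),(3,3))
    nn=np.cross(dx,dy)@M;nn/=np.linalg.norm(nn,axis=-1,keepdims=True)
    for ax in range(3):
        kk=k&(abs(nn[...,ax])>.93)
        if kk.sum()>60:
            Pk=L[kk];c=np.median(Pk,0);Pk=Pk[abs(Pk[:,ax]-c[ax])<8];A=Pk-Pk.mean(0);u=np.linalg.svd(A,full_matrices=False)[2][2]
            print(" plane ax",ax,len(Pk),"centre",Pk.mean(0).round(1),"normal",(u*np.sign(u[ax])).round(3))
E
```

```text
side 1409 [[144.5, -32.9, -27.2], [146.3, -31.1, -25.1], [188.5, -27.7, -13.8], [245.1, 22.7, 16.7], [254.0, 34.3, 23.7]]
wrist 29194 [[138.6, -25.0, -32.9], [144.8, -17.6, -21.4], [145.8, 20.6, -0.1], [187.1, 36.0, 20.9], [243.0, 36.3, 32.9]]
 plane ax 1 68 centre [210.8  36.  -11.5] normal [0.003 0.994 0.113]
```

Emit:
arm_command(
  motion=[
    [40,10,-1.2,-2,-0.5,0,0],
    [40,15,0,0,0,0,0],
    [40,0,0,0,0,0,0],
    [40,0,0,0,0,0,0],
  ],
)

```text
clock: 7.35
position: [0.5312, 0.2477, 0.3454]
ee_rot: [-0.152, 1.566, 0.152]
force: [0.2, 0.5, -0.9]
width: 0.544
```

```bash
python3 - <<'E'
from h import *
from cell import arm
s=arm.observe();print(inbay(np.array([s["position"]])).round(1));plan(bay+28*ey,273,11.1,3,s)
E
```

```text
[[-1.000e-01  2.850e+01  3.454e+02]]
clock 7.35 pos [531.2 247.7 345.4] jaw 11.1 tilt 0.02 F [ 0.2  0.5 -0.9] w 0.544 |row| 24.1 ROW x 3 [24.1 -0.2  0. ] turn 0.0
```

Emit:
arm_command(
  motion=[
    [40,25,0,0,0,0,0],
    [40,25,0,0,0,0,0],
    [40,16,0,0,0,0,0],
    [40,6,0,0,0,0,0],
    [40,0,0,0,0,0,0],
  ],
)

```text
clock: 7.98
position: [0.5313, 0.2478, 0.2738]
ee_rot: [-0.152, 1.565, 0.152]
force: [-0.0, -0.4, -2.5]
width: 0.546
```

Emit:
arm_command(
  motion=[
    [40,0,0,0,0,0,0],
  ],
)

```text
clock: 8.1
position: [0.5315, 0.2479, 0.2745]
ee_rot: [-0.152, 1.564, 0.153]
force: [0.0, -0.4, -1.9]
width: 0.547
```

Emit:
arm_command(
  motion=[
    [40,2,0,0,0,0,0],
    [40,0,0,0,0,0,0],
    [40,0,0,0,0,0,0],
  ],
)

```text
clock: 8.48
position: [0.5314, 0.2479, 0.2722]
ee_rot: [-0.152, 1.564, 0.153]
force: [1.0, 1.0, 3.3]
width: 0.543
```

Contact with the floor (+3 N), so I release and rise. The canister comes next.

Emit:
arm_command(
  motion=[
    [65,0,0,0,0,0,0],
    [91,0,0,0,0,0,0],
    [91,0,0,0,0,0,0],
    [91,0,0,0,0,0,0],
    [91,0,0,0,0,0,0],
  ],
)

```text
clock: 9.1
position: [0.5311, 0.2477, 0.2716]
ee_rot: [-0.152, 1.565, 0.152]
force: [-0.1, 0.4, 0.1]
width: 0.98
```

Emit:
arm_command(
  motion=[
    [91,-25,0,0,0,0,0],
    [91,-45,0,0,0,0,0],
    [91,-35,0,0,0,0,0],
    [91,0,0,0,0,0,0],
  ],
)

```text
clock: 9.6
position: [0.532, 0.2479, 0.3795]
ee_rot: [-0.15, 1.561, 0.154]
force: [0.0, -0.7, -0.9]
width: 0.99
```

```bash
python3 - <<'E'
from h import *
from cell import arm
s=arm.observe();g=wrist(s);W=cloud(g);cv2.imwrite("pics/w4.png",g["frame"][:,:,::-1])
Q=inbay(W.reshape(-1,3));k=(abs(Q[:,2]-126)<8)&(abs(Q[:,0])<40)&(abs(Q[:,1]-30)<45)
P=Q[k];print(np.percentile(P,[1,50,99],axis=0).round(1));rect(P/1000,"carton")
plan((480.8,-58.8),372,11.1,6,s)
E
```

```text
[[-24.    0.4 122.6]
 [  0.4  34.9 126.5]
 [ 24.7  64.9 128.1]]
carton n 9876 c [ 0.4 32.3] size [50.2 65.7] ang 0.1 z [125.2 126.5 127.6]
clock 9.6 pos [532.  247.9 379.5] jaw 11.1 tilt 0.31 F [ 0.  -0.7 -0.9] w 0.99 |row| 51.8 ROW x 6 [  1.1 -48.5 -18.2] turn 0.0
```

Carton stands at bay (0.4, 32.3) mm with its top at 126.5 mm, seated and square. Now to the canister.

Emit:
arm_command(
  motion=[
    [91,1,-48.5,-18.2,0,0,0],
    [91,1,-48.5,-18.2,0,0,0],
    [91,1,-48.5,-18.2,0,0,0],
    [91,1,-48.5,-18.2,0,0,0],
    [91,1,-48.5,-18.2,0,0,0],
  ],
)

```text
clock: 10.28
position: [0.4877, -0.0092, 0.3706]
ee_rot: [-0.153, 1.567, 0.152]
force: [0.5, 0.3, -0.7]
width: 0.993
```

Emit:
arm_command(
  motion=[
    [91,1,-48.5,-18.2,0,0,0],
    [91,0,0,0,0,0,0],
    [91,0,0,0,0,0,0],
  ],
)

```text
clock: 10.65
position: [0.4799, -0.0584, 0.3699]
ee_rot: [-0.152, 1.567, 0.152]
force: [0.6, 1.2, -0.9]
width: 0.992
```

```bash
python3 - <<'E'
from h import *
from cell import arm
s=arm.observe();g=wrist(s);W=cloud(g);cv2.imwrite("pics/w5.png",g["frame"][:,:,::-1])
F=g["frame"].astype(int)
k=(np.hypot(W[...,0]-.481,W[...,1]+.059)<.05)&(abs(W[...,2]-.11)<.006)&(F[...,2]>F[...,0]+25)
rect(W[k],"can");c,r=cv2.minEnclosingCircle((W[k][:,:2]*1000).astype(np.float32));print(c,r)
plan(c,240,11.1,3,s)
E
```

```text
can n 6583 c [480.6 -58.2] size [54.  53.6] ang 65.1 z [109.9 111.2 112.3]
(480.5871887207031, -58.63425064086914) 27.466358184814453
clock 10.65 pos [479.9 -58.4 369.9] jaw 11.1 tilt 0.08 F [ 0.6  1.2 -0.9] w 0.992 |row| 43.3 ROW x 3 [43.3 -0.1  0.3] turn 0.0
```

View pics/w5.png

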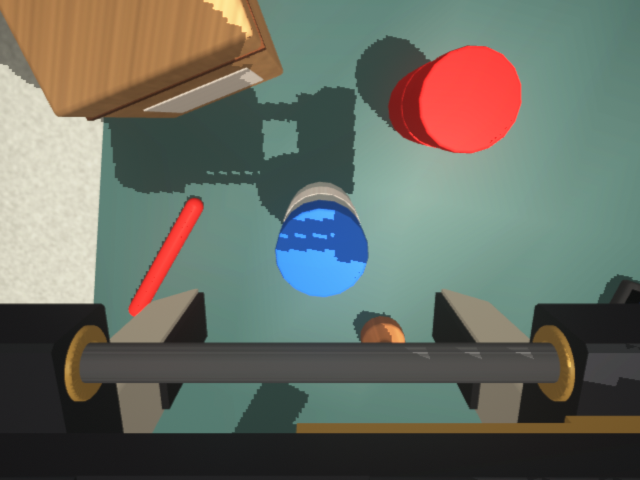

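The wrist picture shows the blue cap at (322,250), centred between the jaws. The marker (165,255), stamp (383,330) and tall carton (140,50) are clear.

Emit:
arm_command(
  motion=[
    [91,43,0,0.6,0,0,0],
    [91,43,0,0,0,0,0],
    [91,43,0,0,0,0,0],
    [60,0,0,0,0,0,0],
    [45,0,0,0,0,0,0],
  ],
  newtons=25,
)

```text
clock: 11.32
position: [0.4813, -0.0582, 0.2425]
ee_rot: [-0.153, 1.565, 0.153]
force: [0.1, 0.5, 0.3]
width: 0.82
```

Emit:
arm_command(
  motion=[
    [45,0,0,0,0,0,0],
    [45,0,0,0,0,0,0],
    [45,0,0,0,0,0,0],
    [45,0,0,0,0,0,0],
    [45,0,0,0,0,0,0],
  ],
)

```text
clock: 11.95
position: [0.4811, -0.0587, 0.2426]
ee_rot: [-0.152, 1.564, 0.153]
force: [-1.6, 0.4, 8.9]
width: 0.585
```

Emit:
arm_command(
  motion=[
    [45,-15,0,0,0,0,0],
    [45,-40,0,0,0,0,0],
    [45,-45,0,0,0,0,0],
    [45,-30,0,0,0,0,0],
    [45,0,0,0,0,0,0],
  ],
)

```text
clock: 12.58
position: [0.4811, -0.059, 0.3743]
ee_rot: [-0.152, 1.561, 0.152]
force: [0.0, -0.1, -2.9]
width: 0.586
```

```bash
python3 -c "
from h import *
plan(bay-36*ey,372,11.1,6)"
```

```text
clock 12.575 pos [481.1 -59.  374.3] jaw 11.1 tilt 0.28 F [ 0.  -0.1 -2.9] w 0.586 |row| 41.9 ROW x 6 [ 0.5 37.8 18. ] turn 0.0
```

Emit:
arm_command(
  motion=[
    [45,0,37.8,18,0,0,0],
    [45,0,37.8,18,0,0,0],
    [45,0,37.8,18,0,0,0],
    [45,0,37.8,18,0,0,0],
    [45,0,37.8,18,0,0,0],
  ],
)

```text
clock: 13.2
position: [0.5322, 0.1453, 0.3706]
ee_rot: [-0.153, 1.567, 0.152]
force: [0.6, -0.6, -2.6]
width: 0.582
```

Emit:
arm_command(
  motion=[
    [45,0,37.8,18,0,0,0],
    [45,0,0,0,0,0,0],
    [45,0,0,0,0,0,0],
  ],
)

```text
clock: 13.58
position: [0.5425, 0.1841, 0.3706]
ee_rot: [-0.153, 1.567, 0.151]
force: [0.0, -0.2, -1.8]
width: 0.585
```

```bash
python3 - <<'E'
from h import *
from cell import arm,get_image
s=arm.observe();p=np.array(s["position"]);M=R.from_rotvec(s["ee_rot"]).as_matrix()
print("tool in bay",inbay(p[None]).round(1))
im=[]
for n in("side","wrist"):
    g=wrist(s) if n=="wrist" else get_image(n)
    im.append(cv2.resize(g["frame"][60:300,120:440] if n=="side" else g["frame"],(400,300)))
    W=cloud(g);L=((W-p)@M)*1000;F=g["frame"].astype(int)
    for nm,k in(("cap",F[...,2]>F[...,0]+35),("all",F[...,0]>-1)):
        k=k&(np.hypot(L[...,1],L[...,2])<33)&(L[...,0]>(100 if nm=="cap" else 175))&(L[...,0]<275)
        if k.sum()>20:print(n,nm,k.sum(),np.percentile(L[k],[1,10,50,90,99],axis=0).round(1).tolist())
cv2.imwrite("pics/both6.png",np.hstack(im)[:,:,::-1])
plan(bay-36*ey,345,11.1,2,s)
E
```

```text
tool in bay [[ -1.2 -36.1 370.6]]
side cap 334 [[130.1, -28.2, -26.5], [131.3, -26.8, -22.8], [138.4, -18.7, -9.9], [154.4, -6.2, 10.0], [158.2, 3.4, 22.8]]
side all 734 [[175.8, -28.8, -29.1], [182.0, -26.7, -26.8], [207.6, -17.3, -19.6], [234.3, 5.2, 1.8], [240.3, 16.4, 14.2]]
wrist cap 16089 [[130.1, -14.1, -24.8], [130.8, -10.7, -18.3], [131.7, 15.5, -0.4], [145.5, 26.1, 17.6], [156.1, 27.3, 24.1]]
wrist all 3658 [[175.3, 9.1, -27.0], [178.4, 16.2, -19.3], [195.7, 24.7, -0.9], [229.3, 27.0, 17.9], [238.7, 27.5, 26.6]]
clock 13.575 pos [542.5 184.1 370.6] jaw 11.1 tilt 0.14 F [ 0.  -0.2 -1.8] w 0.585 |row| 12.8 ROW x 2 [12.8  0.1  0.6] turn 0.01
```

View pics/both6.png

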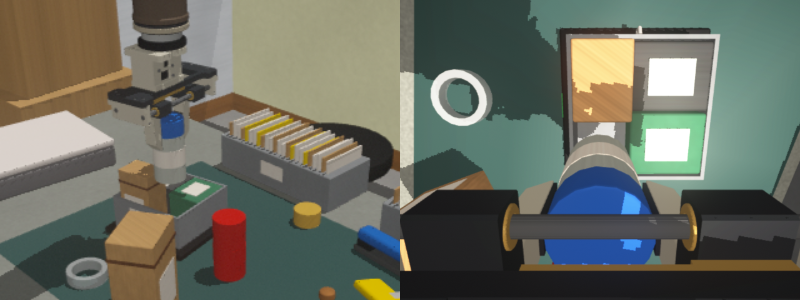

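The left picture shows the canister upright in the jaws above the near end of the strip. The right one shows the carton in the strip at (603,80) and free floor beside it at (600,130). I correct x by +1.2 mm and lower.

Emit:
arm_command(
  motion=[
    [45,10,0,1.2,0,0,0],
    [45,20,0,0,0,0,0],
    [45,0,0,0,0,0,0],
    [45,0,0,0,0,0,0],
  ],
)

```text
clock: 14.18
position: [0.5442, 0.1846, 0.3419]
ee_rot: [-0.152, 1.565, 0.152]
force: [0.1, -0.1, -2.3]
width: 0.584
```

```bash
python3 - <<'E'
from h import *
from cell import arm
s=arm.observe();print(inbay(np.array([s["position"]])).round(1));plan(bay-36*ey,258,11.1,3,s)
E
```

```text
[[  0.6 -36.  341.9]]
clock 14.175 pos [544.2 184.6 341.9] jaw 11.1 tilt 0.01 F [ 0.1 -0.1 -2.3] w 0.584 |row| 28.0 ROW x 3 [28.   0.  -0.2] turn -0.0
```

Emit:
arm_command(
  motion=[
    [45,25,0,-0.5,0,0,0],
    [45,28,0,0,0,0,0],
    [45,20,0,0,0,0,0],
    [45,9,0,0,0,0,0],
    [45,0,0,0,0,0,0],
  ],
)

```text
clock: 14.8
position: [0.5438, 0.1848, 0.2599]
ee_rot: [-0.152, 1.565, 0.152]
force: [0.4, 0.2, -2.4]
width: 0.587
```

Emit:
arm_command(
  motion=[
    [45,1.5,0,0,0,0,0],
    [45,0,0,0,0,0,0],
    [45,0,0,0,0,0,0],
  ],
)

```text
clock: 15.18
position: [0.5437, 0.1848, 0.2586]
ee_rot: [-0.152, 1.565, 0.153]
force: [-0.5, -0.2, -1.9]
width: 0.585
```

Emit:
arm_command(
  motion=[
    [45,1.5,0,0,0,0,0],
    [45,0,0,0,0,0,0],
    [45,0,0,0,0,0,0],
  ],
)

```text
clock: 15.55
position: [0.5436, 0.1847, 0.2583]
ee_rot: [-0.151, 1.565, 0.153]
force: [-6.3, -0.7, 17.5]
width: 0.585
```

Emit:
arm_command(
  motion=[
    [45,-0.7,0,0,0,0,0],
    [65,0,0,0,0,0,0],
    [85,0,0,0,0,0,0],
    [91,0,0,0,0,0,0],
    [91,0,0,0,0,0,0],
  ],
)

```text
clock: 16.18
position: [0.5436, 0.1848, 0.2572]
ee_rot: [-0.152, 1.566, 0.152]
force: [-0.3, 0.2, -0.1]
width: 0.96
```

Emit:
arm_command(
  motion=[
    [91,-25,0,0,0,0,0],
    [91,-45,0,0,0,0,0],
    [91,-45,0,0,0,0,0],
    [91,0,0,0,0,0,0],
    [91,0,0,0,0,0,0],
  ],
)

```text
clock: 16.8
position: [0.5433, 0.1848, 0.3719]
ee_rot: [-0.153, 1.566, 0.153]
force: [-0.7, -0.8, -0.5]
width: 0.991
```

```bash
python3 - <<'E'
from h import *
from cell import arm,get_image
s=arm.observe();g=wrist(s);W=cloud(g);cv2.imwrite("pics/w7.png",g["frame"][:,:,::-1]);F=g["frame"].astype(int)
Q=inbay(W.reshape(-1,3)).reshape(480,640,3);up=(abs(Q[...,2]-126)<8)&(abs(Q[...,0])<50)
b=F[...,2]>F[...,0]+25
for n,k in(("can",up&b&(Q[...,1]<10)),("carton",up&~b&(Q[...,1]>-8)&(Q[...,1]<80))):
    rect(Q[k]/1000,n);A=np.c_[Q[k][:,:2],np.ones(k.sum())];print("slope",np.linalg.lstsq(A,Q[k][:,2],rcond=None)[0].round(4))
m=np.hypot(W[...,0]-.576,W[...,1]-.227)<.115
rect(W[m&(F[...,1]>F[...,0]+25)&(W[...,2]>.06)&(W[...,2]<.08)],"green")
g=get_image("top");W=cloud(g);F=g["frame"].astype(int)
k=(F[...,0]>150)&(F[...,1]>120)&(F[...,2]<60)&(np.hypot(W[...,0]-.51,W[...,1]+.29)<.08);rect(W[k],"paddle")
P=W[k];A=np.c_[P[:,:2],np.ones(len(P))];print("paddle slope",np.linalg.lstsq(A,P[:,2],rcond=None)[0].round(3))
E
```

```text
can n 7368 c [ -0.3 -35.2] size [54.1 53.9] ang 33.9 z [125.6 127.  128. ]
slope [-3.000000e-04 -1.980000e-02  1.261677e+02]
carton n 12963 c [ 0.3 31.9] size [50.3 65.4] ang 0.1 z [125.3 126.5 127.6]
slope [-5.000000e-04 -8.000000e-04  1.264985e+02]
green n 7516 c [580.7 191.2] size [141.6  71.6] ang 11.8 z [73.1 74.4 75.6]
paddle n 203 c [ 507.4 -286.6] size [87.4 42.8] ang 71.5 z [134.1 141.1 145.3]
paddle slope [-0.182  0.057  0.248]
```

View pics/w7.png

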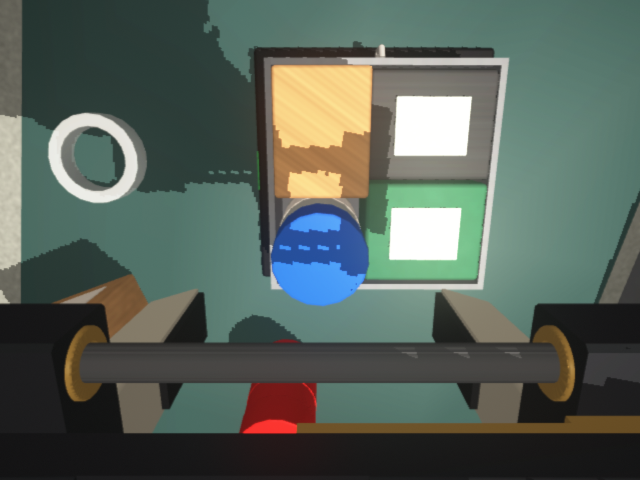

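The picture shows the blue canister (320,255) and the carton (322,130) standing in the strip, with both tins in place. The canister is at bay (-0.3,-35.2) with its top at 127 mm, so next is the lever. The lever is still up, its paddle at (507,-287,141).

```bash
python3 -c "
from h import *
plan((504,-285.5),360,71.5,9)"
```

```text
clock 16.9 pos [543.2 184.8 371.1] jaw 11.1 tilt 0.12 F [-0.9  0.2  0.5] w 0.992 |row| 54.9 ROW x 9 [  1.3 -40.3 -37.2] turn -6.71
```

Emit:
arm_command(
  motion=[
    [91,0,-40.3,-37.2,-6.7,0,0],
    [91,0,-40.3,-37.2,-6.7,0,0],
    [40,0,-40.3,-37.2,-6.7,0,0],
    [0,0,-40.3,-37.2,-6.7,0,0],
    [0,0,-40.3,-37.2,-6.7,0,0],
  ],
)

```text
clock: 17.52
position: [0.458, -0.0736, 0.3715]
ee_rot: [-0.612, 1.484, 0.613]
force: [1.0, 0.2, 0.4]
width: 0.713
```

Emit:
arm_command(
  motion=[
    [0,0,-40.3,-37.2,-6.7,0,0],
    [0,0,-40.3,-37.2,-6.7,0,0],
    [0,2,-40.3,-37.2,-6.7,0,0],
    [0,2,-40.3,-37.2,-6.7,0,0],
    [0,0,0,0,0,0,0],
  ],
)

```text
clock: 18.15
position: [0.5039, -0.2893, 0.3667]
ee_rot: [-0.965, 1.35, 0.964]
force: [0.1, 0.0, -0.0]
width: 0.166
```

Emit:
arm_command(
  motion=[
    [0,0,0,0,0,0,0],
    [0,0,0,0,0,0,0],
  ],
)

```text
clock: 18.4
position: [0.5042, -0.2835, 0.3678]
ee_rot: [-0.967, 1.345, 0.969]
force: [0.5, -0.6, 0.2]
width: 0.005
```

```bash
python3 - <<'E'
from h import *
from cell import arm
s=arm.observe();plan((504,-285.5),330,71.5,2,s)
g=wrist(s);cv2.imwrite("pics/w8.png",g["frame"][:,:,::-1]);W=cloud(g);F=g["frame"].astype(int)
k=(F[...,0]>150)&(F[...,1]>120)&(F[...,2]<60)&(np.hypot(W[...,0]-.507,W[...,1]+.287)<.07)&(W[...,2]>.12)&(W[...,2]<.155);rect(W[k],"paddle")
E
```

```text
clock 18.4 pos [ 504.2 -283.5  367.8] jaw 71.5 tilt 0.09 F [ 0.5 -0.6  0.2] w 0.005 |row| 18.9 ROW x 2 [18.9 -0.2 -1. ] turn -0.0
paddle n 526 c [ 484.8 -281. ] size [85.8  2. ] ang 72.1 z [139.1 141.  143.1]
```

View pics/w8.png

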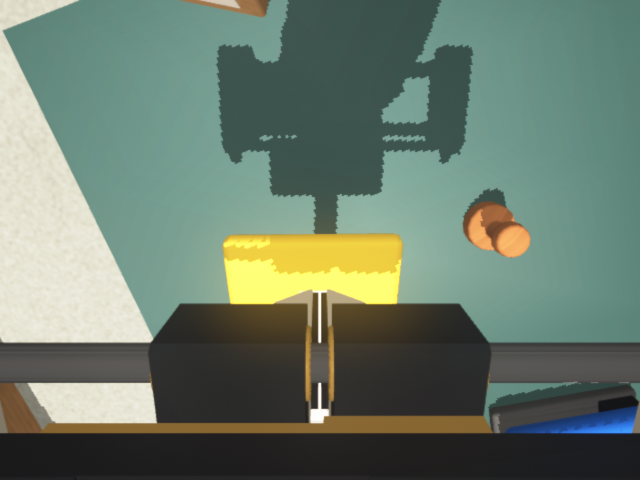

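The closed fingers are over the paddle, its far edge at (313,240), and roughly centred. I press in steps.

Emit:
arm_command(
  motion=[
    [0,20,-0.3,-1,0,0,0],
    [0,20,0,-1,0,0,0],
    [0,0,0,0,0,0,0],
    [0,0,0,0,0,0,0],
  ],
)

```text
clock: 18.95
position: [0.5042, -0.2865, 0.3291]
ee_rot: [-0.968, 1.344, 0.967]
force: [0.5, -0.8, 2.1]
width: 0.004
```

Emit:
arm_command(
  motion=[
    [0,6,0,0,0,0,0],
    [0,6,0,0,0,0,0],
    [0,6,0,0,0,0,0],
    [0,0,0,0,0,0,0],
    [0,0,0,0,0,0,0],
  ],
)

```text
clock: 19.58
position: [0.5038, -0.287, 0.3104]
ee_rot: [-0.967, 1.345, 0.967]
force: [-2.7, 1.6, 6.1]
width: 0.005
```

Emit:
arm_command(
  motion=[
    [0,5,0,0,0,0,0],
    [0,5,0,0,0,0,0],
    [0,5,0,0,0,0,0],
    [0,0,0,0,0,0,0],
    [0,0,0,0,0,0,0],
  ],
)

```text
clock: 20.2
position: [0.5032, -0.287, 0.2954]
ee_rot: [-0.966, 1.346, 0.968]
force: [-5.2, 2.0, 7.8]
width: 0.006
```

Emit:
arm_command(
  motion=[
    [0,4,0,0,0,0,0],
    [0,2,0,0,0,0,0],
    [0,0,0,0,0,0,0],
    [0,0,0,0,0,0,0],
  ],
)

```text
clock: 20.7
position: [0.5032, -0.287, 0.2896]
ee_rot: [-0.966, 1.346, 0.968]
force: [-5.3, 1.9, 10.5]
width: 0.006
```

```bash
python3 - <<'E'
from h import *
from cell import arm,get_image
g=get_image("side");cv2.imwrite("pics/s9.png",cv2.resize(g["frame"][190:370,370:610],(800,600),interpolation=cv2.INTER_CUBIC)[:,:,::-1])
for n in("side","top","wrist"):
    s=arm.observe();q=wrist(s) if n=="wrist" else get_image(n);W=cloud(q);F=q["frame"].astype(int)
    k=(F[...,0]>110)&(F[...,1]>90)&(F[...,2]<60)&(np.hypot(W[...,0]-.505,W[...,1]+.286)<.06)&(W[...,2]>.095)
    P=W[k]
    if len(P)<60: continue
    rect(P,n+" paddle")
    r=(P[:,:2]-[.6163,-.323])@np.array([-.948,.317]);print("z vs radius slope,z@120mm",np.polyfit(r-.12,P[:,2],1).round(3))
print(np.round(s["position"],4),np.round(s["force"],1))
E
```

```text
side paddle n 892 c [ 494.1 -285.6] size [92.5 53.4] ang 73.5 z [103.9 110.5 112.9]
z vs radius slope,z@120mm [0.248 0.11 ]
top paddle n 101 c [ 508.3 -271.4] size [71.8 44.7] ang 72.3 z [105.5 109.5 113.4]
z vs radius slope,z@120mm [0.062 0.112]
wrist paddle n 4768 c [ 476.  -285.7] size [70.2 48.2] ang 43.0 z [108.5 204.6 206.4]
z vs radius slope,z@120mm [0.986 0.176]
[ 0.5032 -0.287   0.2896] [-6.   1.4  9.1]
```

View pics/s9.png

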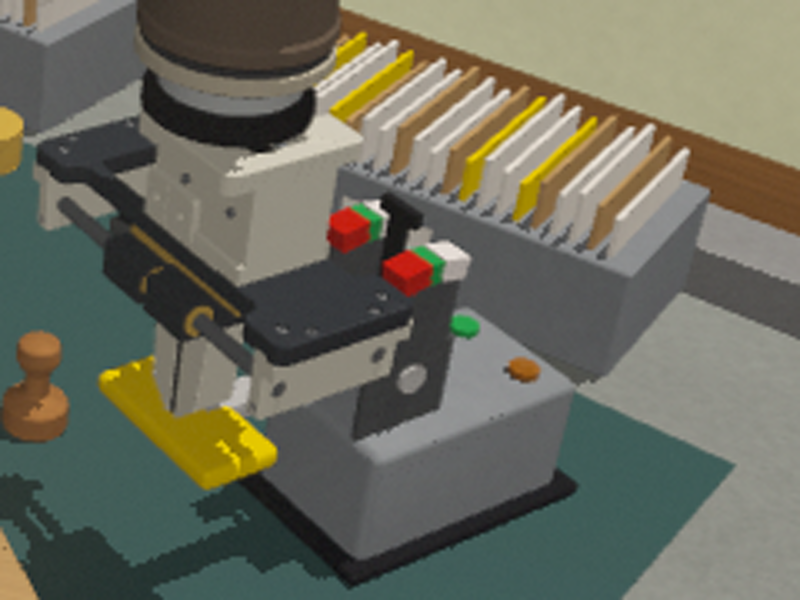

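The picture shows the paddle level and the black pointer upright, ending at (400,210) in line with the green bands at (370,220) and (430,265). The paddle surface is at 110.5 mm and the push is about 10 N. I hold briefly, check and hand in.

Emit:
arm_command(
  motion=[
    [0,0,0,0,0,0,0],
    [0,0,0,0,0,0,0],
    [0,0,0,0,0,0,0],
    [0,0,0,0,0,0,0],
    [0,0,0,0,0,0,0],
  ],
)

```text
clock: 21.52
position: [0.5032, -0.287, 0.2896]
ee_rot: [-0.966, 1.346, 0.968]
force: [-5.6, 2.1, 9.6]
width: 0.005
```

```bash
python3 - <<'E'
from h import *
from cell import arm,get_image
for n in("top","side"):
    g=get_image(n);W=cloud(g);F=g["frame"].astype(int);Q=inbay(W.reshape(-1,3)).reshape(480,640,3)
    up=(abs(Q[...,2]-126)<8)&(abs(Q[...,0])<50);b=F[...,2]>F[...,0]+25
    for m,k in(("can",up&b&(abs(Q[...,1])<70)),("carton",up&~b&(Q[...,1]>-8)&(Q[...,1]<80))):
        if k.sum()>20:rect(Q[k]/1000,n+m)
    k=(F[...,0]>110)&(F[...,1]>90)&(F[...,2]<60)&(np.hypot(W[...,0]-.505,W[...,1]+.286)<.06)&(W[...,2]>.095);print("paddle z",np.median(W[k][:,2]))
s=arm.observe();print(s["clock"],np.round(s["position"],4),np.round(s["force"],1));print(arm.sign_off())
E
```

```text
topcan n 471 c [  1.1 -36.4] size [53.1 53. ] ang 79.6 z [122.3 125.4 128.3]
topcarton n 672 c [ 1.6 31.2] size [66.9 50.5] ang 89.7 z [121.6 124.9 127.8]
paddle z 0.11028037944273861
sidecan n 316 c [ -1.  -37.9] size [57.4 53.4] ang 26.2 z [119.4 126.2 128.5]
sidecarton n 406 c [-0.9 30.6] size [72.2 53.2] ang 89.5 z [119.4 125.7 127.9]
paddle z 0.11058856992518507
21.625 [ 0.5032 -0.287   0.2896] [-5.7  2.   9.9]
the job is handed in; nothing more can be done
None
```

The job is handed in at about 21.6 s of the 67 s allowed, with the arm still holding the lever half-way; no verdict was reported.

- **Packing:** I stood the 50x66x110 mm carton and the blue-capped canister in the free strip and let go of both. The last check from both fixed cameras put the carton near (0, 31) mm and the canister near (0, -37) mm in bay coordinates. Both tops were at about 126 mm, as expected for things standing on the floor.
- **Lever:** The closed fingers hold the paddle level, with its surface at 110.5 mm (nominal 111 mm), a push of about 10 N and a still pose. In the side picture the pointer stands upright at green.
- **Small disagreements:** The carton slid about 13 mm in the jaws when lifted, because I lifted before they had fully closed. I measured this and allowed for it when placing it. The canister took a push of about 17 N as it touched the floor. The two fixed cameras differ by 2–3 mm.
- **Not re-measured:** The tins looked in place in the last wrist picture. My numeric check of the green tin then did not come out cleanly, so their final positions, and those of the other things on the bench, were not measured again. Nothing was seen or felt touching them.

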